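# Read a reference plate on the lever-operated plate reader

### The job

Take the reference plate with the rectangular handle out of the rack, slide it fully home edgewise into the slot on top of the plate reader and let go of it. Then flip the reader's safety catch all the way over to free the lever, and only after that pull the lever toward the reader's front as far as it goes. Finish while still holding the lever there with the gripper (it springs back if released), leaving the other plate, the bottle and the beaker undisturbed.

Things in the scene. Friction and masses are not known exactly. Their poses are not given: they have to be found in the camera images.
- plate_grip (a point): Centre of the rectangular white handle of the loose reference plate (total height 101 mm). Handle 14 mm thick (x) x 50 mm wide (y) x 36 mm high (z); below it a bare aluminium blade 4 mm thick x 60 mm wide reaches down to 83 mm under this point. z is up, x across the thickness; it may be used either way round. Mass about 0.09 kg. At the start it stands in one of the rack's two slots, whichever.
- disc_grip (a point): Centre of the round white handle (disc 40 mm diameter, 14 mm thick) of the other plate, which stands in the other slot of the rack and stays there; blade as the first plate's, reaching 85 mm down. Same axes.
- rack: Grey plastic rack, fixed, 70 x 190 x 50 mm high; origin at the centre of its underside. Two slots in line along its y, centred at y = +45 and -45 mm, each 6 mm (x) x 63 mm (y), 40 mm deep, open at the top.
- reader: White plate reader, fixed, housing 220 (x) x 290 (y) x 80 mm high; origin at the centre of its underside, its front faces its own -x, z up. On its top: the slot on the -y half (the right, seen from the robot), the lever and its catch on the +y half.
- reader_slot (a point): Centre of the slot's mouth, flush with the reader's top (80 mm up), axes as the reader's. Slot 7 mm (x) x 64 mm (y), 50 mm deep, mouth chamfered 4 mm all round, thin grey trim around it. When the plate is home, its handle's centre is 33 mm above this point.
- catch (a joint): Safety catch angle, rad: from 0 (locked, starts 0 to 0.2) to 1.4 (fully flipped, the stop). A shaft along the reader's x at y = +130 mm, z = 92 mm (reader frame) with a steel paddle, which at 0 leans 0.65 rad from upright toward the reader's -y and at 1.4 leans 0.75 rad toward its +y: push it with a finger from its -y side toward +y. Light friction (about 0.06 N m) keeps it where it is left. Below about 1.1 rad a dog on the shaft blocks the lever.
- catch_top (a point): Middle of the rounded top of the catch's paddle, 50 mm from the shaft's axis, at reader x = -70 mm. Paddle 24 mm wide (along reader x), 8 mm thick; rounded top 12 mm thick, 28 mm wide.
- lever (a joint): Lever angle, rad: 0 upright (rest) to 0.65 (pulled fully to the front, the stop). Hinge axis along the reader's y at reader x = +50 mm, z = 50 mm. A spring returns it: about 2 N at rest to 5 N at the stop, felt at the bar.
- lever_grip (a point): Middle of the lever's grey round bar (18 mm diameter, 110 mm long, along the reader's y), 150 mm from the hinge axis, at reader y = +55 mm, carried by an arm 12 mm thick at each side, 45 mm either way from the middle; between the arms the space under the bar is free. Pulling moves it to the reader's -x, at the stop 91 mm toward the front and 31 mm lower.
- bottle: Loose amber bottle, 48 mm diameter, 100 mm high, origin at its underside; leave alone.
- beaker: Loose glass beaker, 70 mm diameter, 80 mm high, origin at its underside; leave alone.
Mind the look-alikes: they are no part of the job. Leave any black or brown look-alike of the part that bears plate_grip alone.

How it is judged:
On the way, in this order (a step that is already met when the one before it is completed fails the run):
1. the plate with the rectangular handle is fully home in the reader's slot and let go of, the catch still locked (z of plate_grip in the frame of reader_slot below 0.037 m and x of plate_grip in the frame of reader_slot between -0.006 and 0.006 m and y of plate_grip in the frame of reader_slot between -0.007 and 0.007 m and angle between the z axis of plate_grip and the z axis of reader_slot, either way round below 0.12 rad and contact force between plate and the arm below 0.1 N and value of joint catch below 0.5 rad), for 0.2 s.
2. the catch is flipped all the way while the lever is still at rest (value of joint catch above 1.2 rad and value of joint lever below 0.1 rad), for 0.2 s.
3. the lever is pulled to the front and held (value of joint lever above 0.55 rad and contact force between lever and the fingers above 1 N), for 0.3 s.
At the end, for the whole second after the job is handed in: Lever held by the fingers (over 0.55 rad, force over 1 N); catch over 1.2 rad; plate with rectangular handle home in the slot (handle centre under 37 mm above the mouth, within 6 mm across, 7 mm along, upright within 0.12 rad) and untouched by the robot (all of step 3 and value of joint catch above 1.2 rad and z of plate_grip in the frame of reader_slot below 0.037 m and x of plate_grip in the frame of reader_slot between -0.006 and 0.006 m and y of plate_grip in the frame of reader_slot between -0.007 and 0.007 m and angle between the z axis of plate_grip and the z axis of reader_slot, either way round below 0.12 rad and contact force between plate and the arm below 0.1 N); the arm keeps its last pose, push and grip.
It fails at once if the lever is pulled against the locked catch (value of joint lever above 0.12 rad and value of joint catch below 1.05 rad).
It fails at once if the other plate is moved by more than 15 mm (distance of disc_grip from where it was at the start of the episode above 0.015 m).
It fails at once if the bottle is moved by more than 30 mm or tipped (distance of bottle from where it was at the start of the episode above 0.03 m or angle between bottle's own z axis and vertical above 0.4 rad).
It fails at once if the beaker is moved by more than 30 mm or tipped (distance of beaker from where it was at the start of the episode above 0.03 m or angle between beaker's own z axis and vertical above 0.4 rad).
It also fails if it takes over 61 s, if anything falls off the work surface, if the arm or the gripper's body presses on something with over 40 N, if the wrist force passes 120 N, or if a joint passes its speed limit or range.

### The arm

A 7-joint arm with a two-finger parallel gripper is mounted at the origin on the work surface. World frame = base frame: x ahead of the robot, y to its left, z up, the work surface at z = 0. Lengths are in m, angles in rad, forces in N, time in s.
With the tool pointing down it reaches from about 0.4 to 0.85 m from the base axis. Payload 6.9 kg.
Tool frame: the origin (TCP) lies midway between the tips of the shut fingers; the grasp point (between the pads) lies behind it (ctrl.pinch_z is the z of the grasp point in the tool frame, in m); z points along the fingers, y is the line along which they close (so a half turn about z gives the same grasp; the last joint's range is limited). The gripper opens to 85 mm and grips with 20 to 120 N. Pads are 22 mm wide; open, the fingers measure 114 mm over their backs; the gripper's body (76 mm by 85 mm) begins 54 mm behind the grasp point. The pads swing forward as they close: fully open they stand 13 mm farther back than shut.
Start: joints at [1.452, 0.507, -0.238, 1.5, 0.126, 1.149, -0.155], TCP at [0.139, -0.609, 0.231] pointing down, gripper open.
Joint ranges: [-3.08, 3.08], [-0.24, 2.05], [-1.43, 1.35], [0, 2.5], [-1.52, 4.66], [0.17, 1.96], [-2.89, 2.89]. Speed limits (rad/s): [2.39, 2.39, 3.14, 3.14, 3.14, 3.14, 3.14].

### API

Orientations are given as a unit quaternion [w, x, y, z].
In Python, from station import ctrl, get_state, vision, ticket, models gives the robot as it stands. Calls block until the motion is done:
- ctrl.movep(position, orientation): joint-space move of the TCP to a pose.
- ctrl.movel(position, frame=None, max_speed=0.15): straight line of the TCP; frame=None keeps the orientation; max_speed is the mean speed in m/s.
- ctrl.set_joints(angles): joint-space move.
- ctrl.ungrasp() and ctrl.close_gripper(force=None): open the fingers fully, or close them until they stop; force is the grip in N (None keeps the last).
- ctrl.pause(seconds).
- ctrl.ik(position, orientation): joint angles nearest the present ones, or None.
- get_state(): the state.
- vision.grab_frame(name): name is "scene" or "top" or "wrist"; returns (picture, depth): 384x512x3 uint8, blue, green, red; 384x512 float32, m along the optical axis (not along the pixel's ray), 0 where there is no reading.
- vision.camera_info(name): a dict with "mtx" (3x3 intrinsics, pixels), "R" (3x3) and "t" (3): a world point X has camera coordinates R X + t; the wrist camera has in their place "hand_eye" (4x4, takes a point from camera to tool coordinates, whose origin is the TCP and whose axes are the flange's). Camera axes: x right, y down, z forward; pixel columns grow to the right and rows downward; lengths in m; the calibration is good to about 2 mm. A picture is of the moment at which its call begins: read the wrist's pose just before it. camera_info takes no time and is no camera call.
A pose or a line that the arm cannot do raises ctrl.Unreachable and nothing moves.
- ticket.close_job(): hands the job in; it is judged then, once.
Trained networks look in the newest picture that a camera, given by its name, has taken for a name from the list of things; names that differ only in an ending like _2 or _b are one class to them, and where a whole thing is asked for, a point or a joint stands for the part that bears it (a point fixed in the world has none). Each returns a list of dicts, best first, with "p" (0 to 1); they miss things now and then, are a little off and sometimes report something else, mostly with a low value. They report only what shows in the picture. A call takes as long as a camera call. They do not tell look-alikes from the thing itself.
- models.recognise(camera, target): "point" ([column, row] in pixels, amid what is visible of it).
- models.masks_of(camera, target): "mask" (384x512 bool, what is visible of it) and "point" ([column, row] in pixels, amid what is visible of it).
The state is a dict: "time": time; "qpos": joint angles; "qd": joint speeds; "tau": joint torques, N m; "tcp_pos": TCP position; "eef_rot": TCP orientation; "contact_force": force on the tool from outside, world axes, zero at the start; "wrist_torque": the same for the moment, N m; "width": finger opening in m; "gripper_force": force on a finger pad.
Only numpy, scipy, OpenCV 4.12 (cv2) and the standard library are available. Lean on these libraries where they do the work, as an engineer would, in place of code of your own. Each camera call takes 0.05 s, during which the arm holds its last target. There are 200 camera calls.

## Working session

There is one attempt and no reset: what is moved stays moved. The work goes in short steps, each a Python script; the robot and the scene stay as the last script left them, time stands still between calls to the robot, and variables do not carry over. Pictures are saved under pics/ and viewed, at most 10 in all, crops included, and the job is handed in when it is done.

```bash
mkdir -p pics; cat > h.py <<'E'
import numpy as np, cv2
from scipy.spatial.transform import Rotation as Rn
from station import ctrl,get_state,vision,ticket,models
def cam(name):
    i=vision.camera_info(name); K=np.array(i["mtx"])
    if name!="wrist":
        R=np.array(i["R"]);t=np.array(i["t"]);return K,R.T,-R.T@t
    s=get_state();q=s["eef_rot"];T=np.array(i["hand_eye"])
    W=Rn.from_quat([q[1],q[2],q[3],q[0]]).as_matrix()
    return K,W@T[:3,:3],W@T[:3,3]+np.array(s["tcp_pos"])
def cloud(name):
    K,R,c=cam(name); im,d=vision.grab_frame(name)
    v,u=np.mgrid[:384,:512]; P=np.stack([(u-K[0,2])/K[0,0]*d,(v-K[1,2])/K[1,1]*d,d],-1)@R.T+c
    P[d==0]=np.nan
    return im,P
def ray(name,px,z):
    K,R,c=cam(name); r=R@np.linalg.inv(K)@np.array([px[0],px[1],1]); return c+r*(z-c[2])/r[2]
def down(yaw): # tool z down, tool y at angle yaw+90deg
    q=(Rn.from_euler('z',yaw)*Rn.from_euler('x',np.pi)).as_quat(); return [q[3],q[0],q[1],q[2]]
E
python3 - <<'E'
from h import *
s=get_state();print(s,ctrl.pinch_z)
ims=[]
for n in("scene","top"):
    im,P=cloud(n);ims.append(im);np.save(n+".npy",P);cv2.imwrite(n+".png",im)
    print(n,cam(n)[2])
    for t in("plate_grip","disc_grip","rack","reader","reader_slot","catch_top","lever_grip","bottle","beaker"):
        for o in models.recognise(n,t)[:4]:
            u,v=[int(round(x)) for x in o["point"]];print(t,round(o["p"],2),u,v,np.round(P[v,u],3))
cv2.imwrite("pics/a.png",cv2.resize(ims[0],(800,600)));cv2.imwrite("pics/b.png",cv2.resize(ims[1],(800,600)))
print(vision.camera_info("wrist"))
E
```

```text
{'time': 0.0, 'qpos': array([ 1.4524952 ,  0.50835478, -0.23750579,  1.50114779,  0.12570149,
        1.14892069, -0.15479101]), 'qd': array([ 0.00014686,  0.0015532 , -0.00018527,  0.00078782,  0.00072015,
        0.00048266, -0.00169541]), 'tau': array([ 3.29243912e-04, -6.20594788e+01, -2.18632422e+00, -2.49649107e+01,
        1.27892135e-02,  1.21639087e-02, -2.29459630e-05]), 'tcp_pos': array([ 0.13850769, -0.60892763,  0.23041335]), 'eef_rot': array([-9.12134575e-04,  9.93744570e-01,  1.11673105e-01, -1.26229602e-04]), 'contact_force': array([-0.60446885, -1.05671474,  0.30071315]), 'wrist_torque': array([0.01463603, 0.00569939, 0.02071957]), 'gripper_force': 0.0, 'width': 0.08531315928689334} -0.0187
scene [ 1.15290105 -0.41655796  1.10409407]
plate_grip 0.75 160 198 [ 0.394 -0.222  0.048]
plate_grip 0.7 190 212 [ 0.512 -0.185  0.095]
plate_grip 0.59 189 178 [ 0.392 -0.125  0.069]
plate_grip 0.59 230 239 [ 0.616 -0.127  0.048]
disc_grip 0.79 154 227 [ 0.498 -0.285  0.089]
rack 0.64 175 236 [ 0.529 -0.245  0.05 ]
reader 0.97 283 178 [0.546 0.095 0.08 ]
reader_slot 0.9 283 179 [
[... 794 characters left out ...]
95 -0.265  0.112]
lever_grip 0.69 146 195 [0.567 0.177 0.21 ]
bottle 0.62 334 148 [ 0.685 -0.206  0.075]
bottle 0.53 232 116 [0.788 0.032 0.005]
beaker 0.7 234 114 [0.793 0.027 0.004]
{'mtx': array([[339.99932637,   0.        , 261.81141559],
       [  0.        , 339.99932637, 197.23216527],
       [  0.        ,   0.        ,   1.        ]]), 'hand_eye': array([[ 5.73059117e-04, -9.53524833e-01, -3.01313897e-01,
         7.69213785e-02],
       [ 9.99999819e-01,  4.90734638e-04,  3.48909727e-04,
        -1.43243011e-04],
       [-1.84828923e-04, -3.01314042e-01,  9.53524941e-01,
        -1.43136888e-01],
       [ 0.00000000e+00,  0.00000000e+00,  0.00000000e+00,
         1.00000000e+00]])}
```

View pics/a.png

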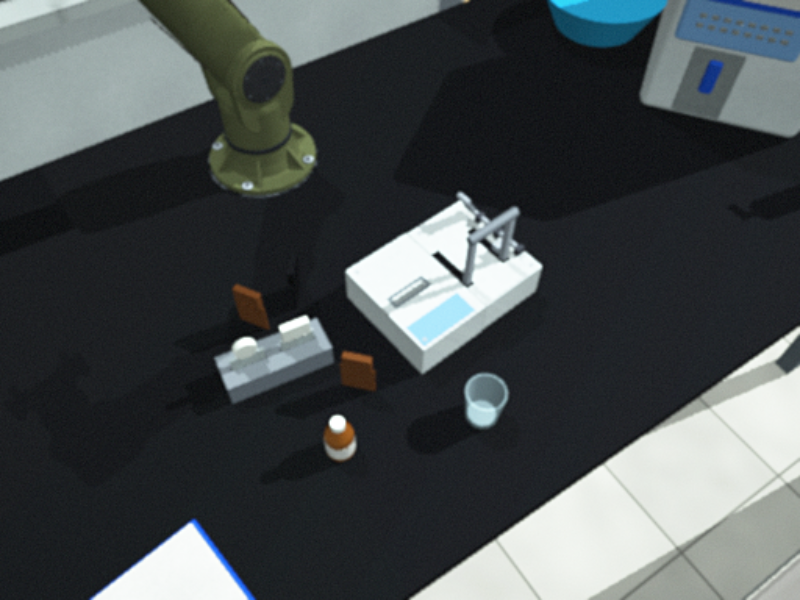

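View pics/b.png

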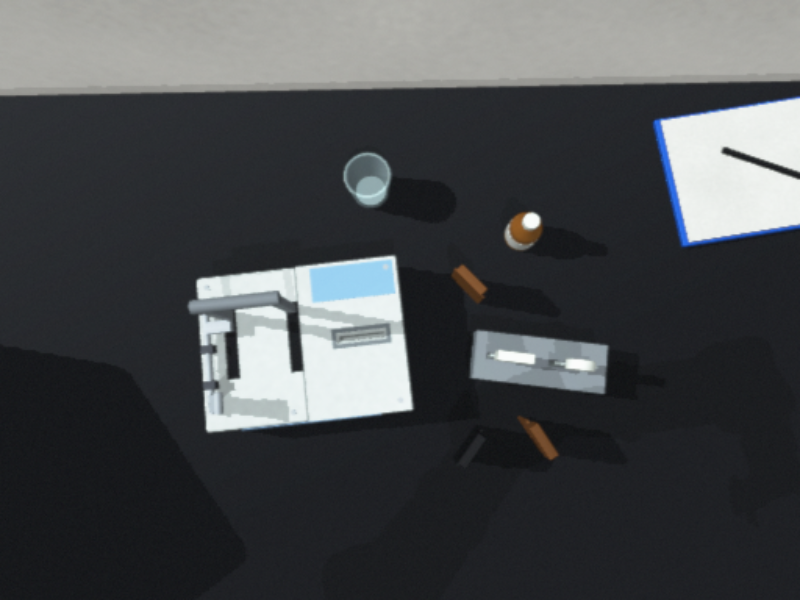

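```bash
python3 - <<'E'
from h import *
T=np.load("top.npy");S=np.load("scene.npy");im=cv2.imread("top.png")
x,y,z=np.moveaxis(T,-1,0)
def rect(P): return cv2.minAreaRect((P[:,:2]*1000).astype(np.float32))
def comp(m):
    m=cv2.morphologyEx(m.astype(np.uint8),cv2.MORPH_OPEN,np.ones((3,3)))
    n,l,st,_=cv2.connectedComponentsWithStats(m);k=1+np.argmax(st[1:,4]);return l==k
r=(abs(z-.08)<.012)&(y>-.08)&(y<.32)&(x<.72)&(x>.35); r=comp(r);print("reader",rect(T[r]),r.sum(),np.median(z[r]))
k=(abs(z-.05)<.012)&(y<-.08)&(y>-.4)&(x<.6)&(x>.43);k=comp(k);print("rack",rect(T[k]),np.median(z[k]))
h=(z>.08)&(y<-.08)&(y>-.4)&(x<.56)&(x>.43)&(im.min(-1)>150)
n,l,st,c=cv2.connectedComponentsWithStats(h.astype(np.uint8))
for i in range(1,n):
    if st[i,4]>8:print("handle",st[i],np.median(T[l==i],0),rect(T[l==i]))
# slot trim: grey pixels
g=(y>-.03)&(y<.1)&(x>.47)&(x<.58)&(im.max(-1)<175)&(im.max(-1)>0)&(abs(z-.08)<.03)
sc=cv2.imread("scene.png")
a=cv2.resize(sc[190:260,130:250],(480,280),interpolation=cv2.INTER_CUBIC)
b=cv2.resize(im[160:280,120:270],(600,480),interpolation=cv2.INTER_CUBIC)
c=np.zeros((480+0,800,3),np.uint8);c[:,:480][:280]=a
c[280:480,:480]=cv2.resize(im[195:265,297:395],(480,200),interpolation=cv2.INTER_CUBIC)
c[:280,480:]=cv2.resize(im[190:240,200:257],(320,280),interpolation=cv2.INTER_CUBIC)
cv2.imwrite("pics/c.png",c)
E
```

```text
reader ((527.9649658203125, 112.56574249267578), (220.5239715576172, 288.81103515625), 6.02470588684082) 11439 0.07959473849971255
rack ((498.5181884765625, -229.26748657226562), (191.80807495117188, 70.1102066040039), 82.69304656982422) 0.048993352773517684
handle [316 224  26   9 173] [ 0.50428881 -0.1819531   0.1097578 ] ((504.2123718261719, -183.4747314453125), (49.112857818603516, 13.973003387451172), 82.72891998291016)
handle [362 229  19   9 129] [ 0.49307349 -0.26868513  0.11035345] ((492.84490966796875, -272.20245361328125), (36.95524215698242, 14.011034965515137), 82.64059448242188)
```

View pics/c.png

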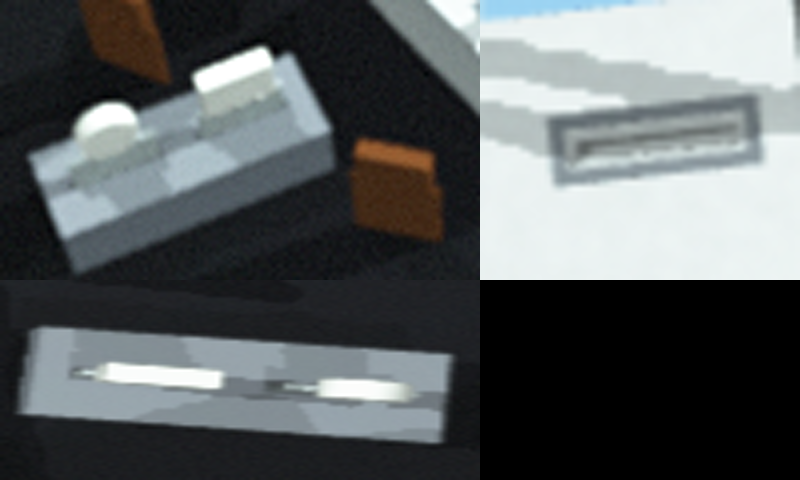

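The white rectangular handle is at top-view pixel (327,228) and scene-view pixel (190,212), in the rack's left slot. The round white handle is at top-view (372,232). The look-alikes are brown at (299,178) and (344,280), and black at (301,286). The crop confirms the white rectangular one is the target. Slot trim centre is about (231,215) in the top view.

```bash
python3 - <<'E'
from h import *
sl=ray("top",(231.2,215),.08);print("slot",sl)
c=np.array([.528,.1126]);a=.1051;ex=np.array([np.cos(a),np.sin(a)]);ey=np.array([-ex[1],ex[0]])
print("slot in reader",(sl[:2]-c)@ex,(sl[:2]-c)@ey)
p=[.5042,-.184,.24]
for y in(82.7,-97.3):
    q=ctrl.ik(p,down(np.radians(y)));print(y,q)
    print(ctrl.ik([sl[0],sl[1],.24],down(np.radians(y+13.3))))
yaw=np.radians(-97.3)
if ctrl.ik(p,down(yaw)) is None: yaw+=np.pi
ctrl.movep(p,down(yaw))
im,P=cloud("wrist");cv2.imwrite("pics/d.png",im);np.save("w1.npy",P)
x,y,z=np.moveaxis(P,-1,0)
h=(z>.085)&(z<.13)&(y<-.13)&(y>-.235)&(x<.54)&(x>.46)
n,l,st,cc=cv2.connectedComponentsWithStats(h.astype(np.uint8))
for i in range(1,n):
    if st[i,4]>30:
        t=P[l==i];t=t[t[:,2]>np.percentile(t[:,2],90)-.006];print(st[i],np.median(t,0),cv2.minAreaRect((t[:,:2]*1000).astype(np.float32)))
s=get_state();print(s["time"],s["tcp_pos"],s["qpos"])
E
```

```text
slot [0.53559303 0.0274295  0.08      ]
slot in reader -0.0013838147896999705 -0.08549709373460049
82.7 [ 0.82804124  0.43572887 -0.77995619  1.71484395  0.33446855  1.12951494
 -0.17773559]
[ 0.53743176  0.48955761 -0.97888521  1.71470681  0.43682504  1.17426214
 -0.45604247]
-97.3 [-0.37998837  0.58771787  1.152456    1.72928807 -0.57243208  1.20919646
 -2.34470078]
[-0.78164774  0.58692766  1.1524639   1.73034554 -0.57183493  1.2085196
 -2.51390077]
[ 254  152   17   63 1051] [ 0.50331701 -0.18615947  0.11141717] ((503.390625, -185.26002502441406), (49.50704574584961, 13.660387992858887), 82.67236328125)
3.1167 [ 0.5038173  -0.18487812  0.2400009 ] [-0.37823109  0.58754179  1.15220045  1.72935375 -0.57207589  1.20906103
 -2.34416034]
```

View pics/d.png

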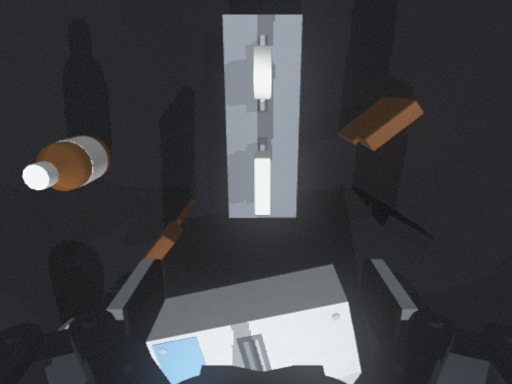

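The wrist view shows the white rectangular handle at (262,183), the round one at (262,72) and the brown look-alikes to either side. The measured handle is 49.5 x 13.7 mm with its top at 0.111, as expected. Next I grasp it, lift it and carry it over the slot.

```bash
python3 - <<'E'
from h import *
yaw=np.radians(-97.3);q=down(yaw)
ctrl.movel([.5038,-.1850,.15],q);ctrl.movel([.5038,-.1850,.077],q,.08)
ctrl.close_gripper(50);s=get_state();print(s["width"],s["gripper_force"],s["contact_force"],s["tcp_pos"])
ctrl.movel([.5038,-.1850,.2],q,.08)
s=get_state();print(s["width"],s["gripper_force"],s["contact_force"],s["tcp_pos"])
ctrl.movep([.5356,.0274,.195],down(np.radians(6.02-90)))
s=get_state();print(s["time"],s["width"],s["tcp_pos"])
im,P=cloud("wrist");cv2.imwrite("pics/e.png",im);np.save("w2.npy",P)
im,P=cloud("top");cv2.imwrite("top2.png",im)
E
```

```text
0.013280659309800677 49.167155027389526 [-0.78228324  1.02522731  2.70222462] [ 0.50384539 -0.185052    0.07717174]
0.013443776298094855 48.75664830207825 [-0.19211598  0.37991945 -0.98986987] [ 0.50365091 -0.18484675  0.19959116]
8.1417 0.013210432153411947 [0.53548003 0.02589352 0.19523637]
```

View pics/e.png

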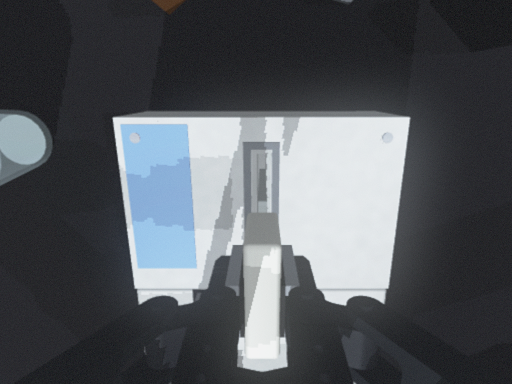

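The wrist view shows the held handle at about (262,285), aligned with the slot. The slot trim spans columns 244 to 280 and its far edge is at row 142. I compute the offsets before inserting.

```bash
python3 - <<'E'
from h import *
a=np.radians(6.02);ex=np.array([np.cos(a),np.sin(a)]);ey=np.array([-ex[1],ex[0]])
t=np.array(get_state()["tcp_pos"])
f=lambda p:(np.round([(p[:2]-t[:2])@ex,(p[:2]-t[:2])@ey],4),p.round(4))
for px in((244,142),(280,142),(244,200),(280,200),(252,150),(271,150)): print(px,*f(ray("wrist",px,.08)))
K,R,c=cam("top")
for u,v in((548,118),(757,95),(763,160),(555,185)): print("top",*f(ray("top",(200+(u-480)/320*57,190+v/280*50),.08)))
P=np.load("w2.npy");x,y,z=np.moveaxis(P,-1,0)
im=cv2.imread("pics/e.png")
m=np.zeros(z.shape,bool);m[205:365,235:295]=1
m&=(z>.19)&(im.min(-1)>120)
t_=P[m];print(np.percentile(t_[:,2],[2,50,98]))
t_=t_[t_[:,2]>np.median(t_[:,2])-.006]
b=cv2.minAreaRect((t_[:,:2]*1000).astype(np.float32));print(b,f(np.r_[np.array(b[0])/1000,0]))
print(P[225:365:10,262].round(3))
E
```

```text
(244, 142) [ 0.0133 -0.0394] [ 0.5529 -0.0127  0.08  ]
(280, 142) [-0.0141 -0.0393] [ 0.5257 -0.0155  0.08  ]
(244, 200) [0.0141 0.0069] [0.5489 0.0334 0.08  ]
(280, 200) [-0.0147  0.007 ] [0.5203 0.0305 0.08  ]
(252, 150) [ 0.0073 -0.0333] [ 0.5463 -0.0072  0.08  ]
(271, 150) [-0.0073 -0.0332] [ 0.5318 -0.0087  0.08  ]
top [0.0138 0.0436] [0.5447 0.0699 0.08  ]
top [ 0.0134 -0.0396] [ 0.553  -0.0129  0.08  ]
top [-0.0124 -0.0391] [ 0.5273 -0.0151  0.08  ]
top [-0.0128  0.0434] [0.5182 0.0669 0.08  ]
[0.19707393 0.22926886 0.23208245]
((535.62060546875, 25.90627098083496), (51.36388397216797, 20.40553092956543), 89.58614349365234) (array([0.0001, 0.0008]), array([0.5356, 0.0259, 0.    ]))
[[0.538 0.001 0.211]
 [0.538 0.001 0.221]
 [0.538 0.002 0.228]
 [0.537 0.005 0.23 ]
 [0.537 0.009 0.23 ]
 [0.536 0.013 0.229]
 [0.536 0.017 0.229]
 [0.536 0.021 0.229]
 [0.535 0.026 0.229]
 [0.535 0.03  0.229]
 [0.534 0.035 0.229]
 [0.534 0.038 0.23 ]
 [0.533 0.044 0.229]
 [0.533 0.049 0.229]]
```

```bash
python3 - <<'E'
from h import *
q=down(np.radians(6.02-90))
for z in(.16,.145,.135,.12,.107,.100,.0975,.096):
    ctrl.movel([.5355,.0278,z],q,.06);s=get_state();print(z,s["tcp_pos"].round(4),s["contact_force"].round(1),s["wrist_torque"].round(2))
    if np.linalg.norm(s["contact_force"])>15:break
print(s["time"])
E
```

```text
0.16 [0.5356 0.0277 0.16  ] [-0.  -0.2 -0.7] [0.01 0.03 0.05]
0.145 [0.5352 0.0278 0.1446] [ 0.4 -0.5 -1.4] [-0.02  0.05 -0.02]
0.135 [0.5353 0.0278 0.1346] [-0.2  0.2 -0.6] [ 0.05 -0.03 -0.02]
0.12 [0.5353 0.0278 0.1196] [-0.4 -0.2 -0.4] [-0.02  0.04  0.01]
0.107 [0.5352 0.0278 0.1066] [-0.1  0.7 -0.3] [0.05 0.01 0.01]
0.1 [0.5353 0.0279 0.0997] [-0.5  0.9 -1. ] [-0.04 -0.02 -0.01]
0.0975 [0.5355 0.0278 0.0975] [-0.9 -0.5 -0.2] [ 0.   -0.06  0.01]
0.096 [0.5358 0.0277 0.0971] [-2.9  0.3 10.6] [0.17 0.81 0.  ]
11.225
```

```bash
python3 - <<'E'
from h import *
q=down(np.radians(6.02-90))
ctrl.ungrasp();ctrl.pause(.3);ctrl.movel([.5355,.0278,.2],q,.12)
im,P=cloud("wrist")
x,y,z=np.moveaxis(P,-1,0);m=(z>.12)&(z<.145)&(abs(x-.535)<.03)&(abs(y-.028)<.05);t=P[m]
print(np.median(t,0),cv2.minAreaRect((t[:,:2]*1000).astype(np.float32)))
c=np.array([.528,.1126]);a=np.radians(6.02);ex=np.array([np.cos(a),np.sin(a)]);ey=np.array([-ex[1],ex[0]])
W=lambda u,v,z:[*(c+u*ex+v*ey),z]
ctrl.close_gripper(40)
for v in(.07,.14):print(ctrl.ik(W(-.07,v,.115),q))
print(ctrl.ik(W(.05,.055,.18),q),ctrl.ik(W(-.045,.055,.15),q))
ctrl.movel(W(-.07,.0,.2),q,.2);ctrl.movel(W(-.07,.06,.2),q,.2)
im,P=cloud("wrist");cv2.imwrite("pics/f.png",im)
T,TP=cloud("top");np.save("top3.npy",TP);cv2.imwrite("pics/g.png",cv2.resize(T[160:300,110:280],(680,560),interpolation=cv2.INTER_CUBIC))
for n in("wrist","top"):
  for o in models.recognise(n,"catch_top")[:2]:
    u,v=[int(round(k)) for k in o["point"]];p=(P if n=="wrist" else TP)[v,u];print(n,o["p"],u,v,p,(p[:2]-c)@ex,(p[:2]-c)@ey)
print(get_state()["time"])
E
```

```text
[0.53585562 0.02460197 0.1313889 ] ((535.6974487304688, 27.552227020263672), (14.015619277954102, 49.85449981689453), 6.1252899169921875)
[-1.07766666  0.66336893  1.06929248  2.03173103 -0.75482011  0.90765906
 -2.62643991]
[-1.1958583   0.69931219  1.07532109  1.97548704 -0.77088021  0.94882156
 -2.76144103]
[-0.91887354  0.7324282   1.08002375  1.66091361 -0.69164315  1.18014586
 -2.70229428] [-1.04894809  0.64807255  1.10839893  1.93885276 -0.69575949  1.00261095
 -2.6511027 ]
wrist 0.7 142 273 [0.54232925 0.23847918 0.09918553] 0.02745188376045279 0.12368221256633997
top 0.56 136 210 [0.5475162  0.23428444 0.09731594] 0.03217030492300333 0.11896661629682033
top 0.18 147 195 [0.56745091 0.17600098 0.20733139] 0.04588256659073503 0.05891391210412674
15.4
```

View pics/f.png

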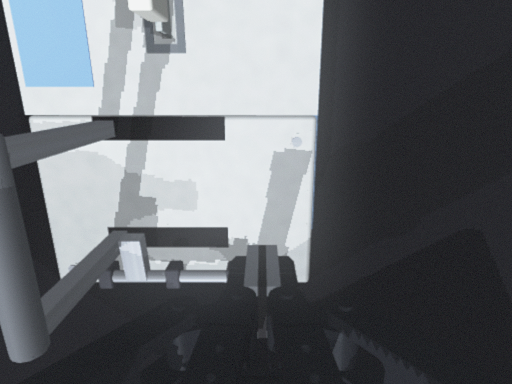

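View pics/g.png

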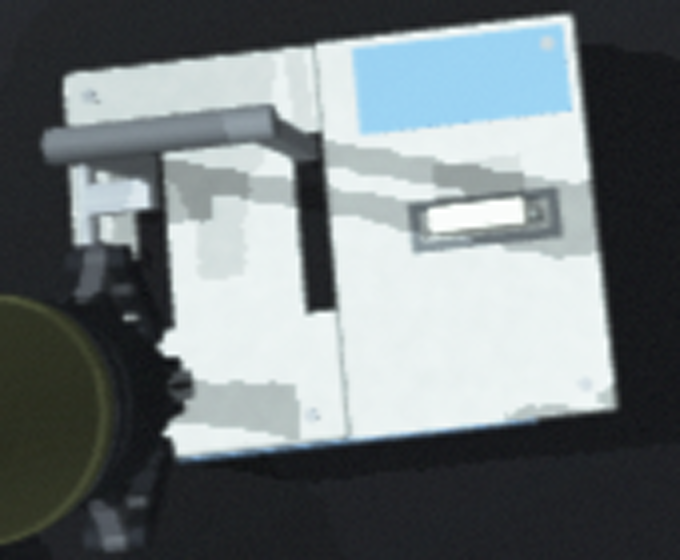

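The plate is home: its handle top is at 0.131 and its centre is within 0.3 mm. The shaft shows at row 275 in the wrist view, and the paddle is hidden behind the fingers at about (262,270). Next I flip the catch, watching the force.

```bash
cat >> h.py <<'E'
c=np.array([.528,.1126]);a=np.radians(6.02);ex=np.array([np.cos(a),np.sin(a)]);ey=np.array([-ex[1],ex[0]])
W=lambda u,v,z:[*(c+u*ex+v*ey),z]
Q=down(np.radians(6.02-90))
E
python3 - <<'E'
from h import *
ctrl.movel(W(-.07,.06,.115),Q,.1)
for v in(.08,.10,.115,.125,.130,.134,.137,.140,.143,.146):
    ctrl.movel(W(-.07,v,.115),Q,.1);s=get_state();f=s["contact_force"]
    print(v,f.round(1),round(f[:2]@ey,1),round((s["tcp_pos"][:2]-c)@ey,4))
    if f[:2]@ey<-9 or abs(f[2])>15:break
ctrl.movel(W(-.07,v-.03,.115),Q,.15);ctrl.movel(W(-.07,v-.05,.26),Q,.2)
ctrl.movel(W(.0,.055,.29),Q,.2)
T,TP=cloud("top");S,SP=cloud("scene")
np.save("s4.npy",SP)
print(get_state()["time"])
cv2.imwrite("pics/h.png",np.vstack([cv2.resize(S[110:190,270:360],(450,400),interpolation=cv2.INTER_CUBIC)]))
im,P=cloud("wrist");np.save("w4.npy",P);cv2.imwrite("w4.png",im)
for X,n in((SP,"scene"),(P,"wrist")):
  r=np.stack([(X[...,:2]-c)@ex,(X[...,:2]-c)@ey,X[...,2]],-1)
  m=(abs(r[...,0]+.07)<.02)&(r[...,1]>.08)&(r[...,1]<.19)&(r[...,2]>.105)&(r[...,2]<.15)
  if m.any():
    k=r[m];print(n,m.sum(),np.nanmedian(k,0),k[np.argsort(k[:,2])[-5:]])
E
```

```text
0.08 [ 0.5 -0.3  0.4] -0.3 0.0805
0.1 [-0.4 -0.8 -0.9] -0.7 0.1001
0.115 [ 0.1  0.4 -0.2] 0.4 0.1152
0.125 [-0.4 -0.6  0.3] -0.6 0.125
0.13 [-0.2 -0.4  0.4] -0.4 0.13
0.134 [-0.3 -0.3  0.2] -0.2 0.1343
0.137 [-0.1 -0.8  0.9] -0.7 0.1374
0.14 [-0.1 -6.7  1.5] -6.7 0.1382
0.143 [ -0.9 -14.    2.7] -13.8 0.1386
20.8083
scene 117 [-0.06919348  0.14980064  0.12146061] [[-0.06499276  0.16335309  0.13525211]
 [-0.06545957  0.15555018  0.1356996 ]
 [-0.05343507  0.15615952  0.13644849]
 [-0.06224683  0.15624922  0.13776301]
 [-0.07638156  0.15737129  0.13847342]]
wrist 1034 [-0.06983633  0.15303694  0.12285571] [[-0.06267809  0.16177531  0.13614151]
 [-0.08076628  0.16511454  0.13625114]
 [-0.06866366  0.16279772  0.13632043]
 [-0.07178671  0.16506541  0.1363258 ]
 [-0.06268293  0.16367959  0.13672125]]
```

View pics/h.png

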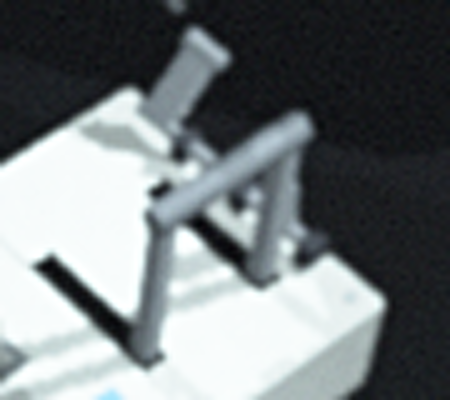

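The catch is flipped: its paddle top at (205,40) in the crop measures y 0.164, which matches the 1.4 stop. Next comes the lever bar.

```bash
python3 - <<'E'
from h import *
X=np.load("s4.npy");r=np.stack([(X[...,:2]-c)@ex,(X[...,:2]-c)@ey,X[...,2]],-1)
m=(r[...,2]>.17)&(r[...,2]<.22)&(abs(r[...,0]-.05)<.03)&(r[...,1]>-.02)&(r[...,1]<.13);k=r[m]
print("bar",len(k),np.median(k,0),np.percentile(k,[2,98],axis=0))
th=lambda t,dz=0:W(.05-.15*np.sin(t),.055,.05+.15*np.cos(t)-.0187+dz)
ctrl.ungrasp();ctrl.movel(W(.05,.055,.27),Q,.15);ctrl.movel(th(0),Q,.1)
s=get_state();print(s["contact_force"].round(1),s["time"])
ctrl.close_gripper(60);s=get_state();print("grip",s["width"],s["gripper_force"],s["contact_force"].round(1))
assert .012<s["width"]<.022
for t in(.1,.2,.3,.4,.5,.58,.63,.645):
    ctrl.movel(th(t),Q,.08);s=get_state();print(t,s["contact_force"].round(1),s["width"].round(4),s["gripper_force"].round(1))
    if np.linalg.norm(s["contact_force"])>30:break
print(s["tcp_pos"],th(t),s["time"])
S,SP=cloud("scene");X=SP;r=np.stack([(X[...,:2]-c)@ex,(X[...,:2]-c)@ey,X[...,2]],-1)
cv2.imwrite("pics/i.png",cv2.resize(S[100:270,200:370],(600,600),interpolation=cv2.INTER_CUBIC))
E
```

```text
bar 311 [0.05403335 0.046066   0.20532387] [[ 0.0435251  -0.002729    0.17214031]
 [ 0.05936172  0.10309808  0.21101781]]
[0.  0.4 0.6] 23.1833
grip 0.016542741236231107 58.50171089172363 [-3.   1.1  5.4]Traceback (most recent call last):
  File "<stdin>", line 11, in <module>
AttributeError: 'float' object has no attribute 'round'
```

```bash
python3 - <<'E'
from h import *
th=lambda t,dz=0:W(.05-.15*np.sin(t),.055,.05+.15*np.cos(t)-.0187+dz)
for t in(.2,.3,.4,.5,.58,.63,.645):
    ctrl.movel(th(t),Q,.08);s=get_state();print(t,s["contact_force"].round(1),round(s["width"],4),round(s["gripper_force"],1))
    if np.linalg.norm(s["contact_force"])>30:break
print(s["tcp_pos"],th(t),s["time"])
S,SP=cloud("scene")
cv2.imwrite("pics/i.png",cv2.resize(S[100:270,200:370],(600,600),interpolation=cv2.INTER_CUBIC))
E
```

```text
0.2 [ 2.4  1.7 12.4] 0.0161 58.5
0.3 [2.5 2.  7.4] 0.0163 61.1
0.4 [6.4 2.2 6.9] 0.0164 61.7
0.5 [ 6.8  0.6 -0.1] 0.016 62.7
0.58 [ 9.   1.3 -0.8] 0.0161 63.6
0.63 [10.7  1.9 -6.1] 0.0164 64.1
0.645 [10.1  2.  -3.2] 0.0161 64.4
[0.48539674 0.16339721 0.15160026] [np.float64(0.48227365309140535), np.float64(0.1630828166438638), np.float64(0.15116496504144267)] 26.2917
```

View pics/i.png

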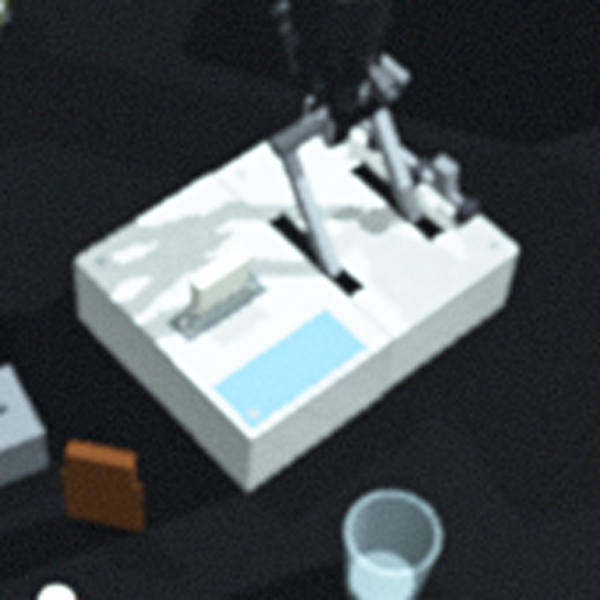

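```bash
python3 - <<'E'
from h import *
for d in(.004,.008):
    p=np.array(W(.05-.15*np.sin(.65)-d,.055,.05+.15*np.cos(.65)-.0187))
    ctrl.movel(p,Q,.05);ctrl.pause(.3);s=get_state();print(s["contact_force"].round(1),((s["tcp_pos"][:2]-c)@ex).round(4),s["gripper_force"],s["width"])
    if s["contact_force"][:2]@ex>20:break
ctrl.pause(.3);print(get_state()["time"]);print(ticket.close_job())
E
```

```text
[ 21.2   1.5 -20.2] -0.0395 62.39331901073456 0.01594903587478996
27.1917
the job is handed in; nothing more can be done
None
```

The plate with the rectangular handle is home in the slot and released, the catch is fully flipped, and the lever is held against its front stop in the gripper. I handed the job in at about 27 s; the hand-in call returned no verdict.

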